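# Hang the thermo-hygrometer in the seed propagator and let its hatch down

## Robot

A 6-joint arm with a two-finger parallel gripper is mounted at the origin on the work surface. World frame = base frame: x ahead of the robot, y to its left, z up, the work surface at z = 0. Lengths are in m, angles in rad, forces in N, time in s.
With the tool pointing down it reaches from about 0.35 to 1 m from the base axis. Payload 7.1 kg.
Tool frame: the origin (TCP) lies where the fingers leave the gripper's body, on its centre line; the fingertips stand 73 mm ahead of it and the grasp point (between the pads) lies 54 mm ahead of it; z points along the fingers, y is the direction in which the jaws open and shut (so a half turn about z gives the same grasp; the last joint's range is limited). The gripper opens to 85 mm and grips with 20 to 120 N. Pads are 22 mm wide; open, the fingers measure 114 mm over their backs; the gripper's body (76 mm by 85 mm) begins 54 mm behind the grasp point. The pads swing forward as they close: fully open they stand 13 mm farther back than shut.
Start: joints at [1.178, 0.423, 1.63, -0, 1.089, -0.019], TCP at [0.228, 0.582, 0.304] pointing down, gripper open.
Joint ranges: [-3, 3], [-0.9, 2.11], [0.09, 2.58], [-1.31, 4.45], [0.11, 2.69], [-2.54, 2.54]. Speed limits (rad/s): [2.39, 2.39, 3.01, 3.14, 3.14, 3.14].

## Interface

Orientations are given as a 3x3 rotation matrix whose columns are the frame's x, y, z axes.
In Python, from plant import env gives the robot as it stands.
- The arm moves only by the shell command python3 -m pendant 'ROWS' [FORCE]. ROWS is JSON, a list of rows, each a list of 7 numbers: the turn, a rotation vector about the tool's x, y, z in degrees, then the shift along the tool's x, y, z in mm, then the gripper command: -1 is shut, 1 is fully open, values between are in proportion. In form: [[ax, ay, az, tx, ty, tz, jaw], ...]. A call has 1 to 12 rows; each row is the pose to reach, as a shift and turn from the pose measured when the call began, along the tool's axes at that moment; what a row does not reach only later rows make up. A row lasts 1/8 s, in which the tool goes at most 62.5 mm and 10.7 degrees, less where a joint would pass 70% of its speed; a pose out of reach is approached as far as the arm can. A call with a gripper value outside its range is refused whole. The fingers move at their own pace and stop on an object; FORCE is the grip in N (left out, the last holds). Time passes only in rows, so rows that repeat a pose let the fingers close. It gives the time, the measured TCP pose, the force and the opening at its end, in the units of the state.
- env.state(): the state, without advancing time (a new reading comes with each control period).
- env.grab_frame(name): name is "scene" or "top"; returns a dict with "img" (420x560x3 uint8, blue, green, red), "mtx" (3x3 intrinsics, pixels), "k1" (the pictures are not rectified: a ray, as slopes to the right and down, at radius r is drawn at 1 + k1 r^2 times it, then the intrinsics apply), "extrinsics" (4x4, takes a point from world to camera coordinates). Camera axes: x right, y up, looking along -z (the intrinsics and any distortion apply to the point x, -y, -z); pixel columns grow to the right and rows downward; lengths in m; the calibration is good to about 2 mm. A picture is of the moment at which its call begins. There is no depth.
- env.sign_off(): hands the job in, once; it reports no verdict.
Trained networks look in a picture, given as the dict that the camera call returned (one of the last four; its "shot" number tells which), for a name from the list of things; names that differ only in an ending like _2 or _b are one class to them, and where a whole thing is asked for, a point or a joint stands for the part that bears it (a point fixed in the world has none). Each returns a list of dicts, best first, with "score" (0 to 1); they miss things now and then, are a little off and sometimes report something else, mostly with a low value. They report only what shows in the picture. A call takes as long as a camera call. They do not tell look-alikes from the thing itself.
- env.spot_in(picture, query): "centre" ([column, row] in pixels, amid what is visible of it).
The state is a dict: "time_s": time; "joint_positions": joint angles; "joint_vel": joint speeds; "tau": joint torques, N m; "eef_pos": TCP position; "ee_rot": TCP orientation; "wrist_force": force on the tool from outside, world axes, zero at the start; "ft_torque": the same for the moment, N m; "opening": finger opening in m.
Only numpy, scipy, OpenCV 4.12 (cv2) and the standard library are available. Lean on these libraries where they do the work, as an engineer would, in place of code of your own. Each camera call takes 0.05 s, during which the arm holds its last target.

## Task

Take the white thermo-hygrometer by its orange hanger, pass it down through the open roof hatch of the seed propagator and hang it on the brass hook inside, without touching the blue frame of the opening. Once it hangs free and you have let go, press the red thumb tab to lift the pawl off the ratchet wheel and keep it lifted until the sprung hatch has come down fully shut, then let the tab go. Leave the other things on the desk where they are.

Things in the scene. Friction and masses are not known exactly. Their poses are not given: they have to be found in the camera images.
- gauge_mid (a point): centre of the white digital thermo-hygrometer, 56 mm above its foot; it stands upright on the desk, own z up, grey display on its -x face. Case 62 wide (own y) x 26 thick (own x) x 60 high; on it an orange hanger bracket 30 wide (y) x 8 thick (x), 60 to 112 mm above the foot. About 0.12 kg. No neighbour taller than 40 mm stands within 45 mm of it
- gauge_eye (a point): upper edge of the hanger's window, in its middle, 86 mm above the foot: this edge rests on the hook. The window is 18 wide (own y) x 26 high (60 to 86 mm above the foot), open along own x, between two 6 mm side strips. Axes as gauge_mid
- gauge_tab (a point): centre of the hanger's solid grip tab above the window, 30 wide (own y) x 8 thick x 26 high, 86 to 112 mm above the foot. Grip it here from above, across the 30 mm width. Axes as gauge_mid
- cabinet: the fixed seed propagator: black base, aluminium posts, clear walls, white roof 200 mm above the desk; 200 deep (own x) x 460 wide (own y, from -210 to +250 mm of this origin). Origin on the desk, half-way through its depth; own +x away from the robot, y left, z up
- opening_frame: the blue bar frame round the roof opening; origin and axes are the cabinet's. Clear opening 125 mm in own x (-45 to +80 mm) and 180 mm in own y (-115 to +65 mm); bars 12 mm wide, their top 206 mm and underside 194 mm above the desk. Not to be touched
- opening_middle (a point): centre of the clear opening, level with the top of the frame; axes as the cabinet
- hook_seat (a point): seat of the brass hook under the opening: top of its 6 mm wire, 156 mm above the desk. Axes as the cabinet: the wire runs along own x from the back wall (45 mm in +x) to its upturned tip, which ends 23 mm in -x of the seat and 11 mm above it; the wire's underside is 7 mm below the seat at the bend. The hook's place along the wall varies
- hatch (a joint): clear roof hatch, 223 mm long, hinged along own x left of the opening (cabinet y = +105 mm, 208 mm above the desk). 0 is fully shut; at first about 1.5 or 1.7 rad, nearly upright, its top 430 mm above the desk: keep the hand clear of it. A damped spring drives it shut in about 2 s once freed. A 34 mm radius ratchet wheel on its shaft, before the front wall, is held against shutting by the pawl, tooth by tooth (0.21 rad)
- pawl (a joint): sprung pawl: a rocker, its nose on top of the ratchet wheel, the red thumb tab on the other side of its pivot. 0 is engaged (about 0.05 with the hatch shut); grows as the tab is pressed down, stop at 0.24. Clear of the teeth above 0.1 rad. Let go, it springs back and catches the next tooth
- thumb_tab (a point): middle of the upper face of the red thumb tab, 26 (own x) x 32 (own y) mm, 254 mm above the desk, in front of the cabinet's front wall, 58 mm left of the pawl's pivot, free from above. Pressed 8 to 12 mm down it lifts the pawl clear; takes 3 N at first, 6 N at the stop (14 mm). Axes as the cabinet, tipping with the pawl
- mister: blue plastic spray bottle with a white head, 60 mm in diameter, 152 high, origin under its middle; leave it
- seed_jar: amber glass jar with a brass lid, 60 mm in diameter, 85 high, origin under its middle; leave it
- pot_a: black square seedling pot, 66 x 66 x 70 mm with a label to 115 mm, origin under its middle; leave it
- pot_b: another such pot; leave it
- pot_c: another such pot, left of the cabinet; leave it
- dibber: steel and wood dibber, 190 mm long, 22 thick, lying along own x; origin under its middle; leave it
- controller: black and green thermostat box, 62 x 120 x 32 mm, origin under its middle; leave it
There are look-alikes about, which are no part of the job. Several things look just like the part that bears gauge_mid: the one meant starts farthest to the robot's right.

How it is judged:
On the way, in this order (a step that is already met when the one before it is completed fails the run):
1. the thermo-hygrometer hangs on the hook, let go, with the hatch still up (x of gauge_eye in the frame of hook_seat between -0.017 and 0.046 m and y of gauge_eye in the frame of hook_seat between -0.012 and 0.012 m and z of gauge_eye in the frame of hook_seat between -0.006 and 0.008 m and angle between gauge_eye's own z axis and vertical below 0.25 rad and contact force between gauge and the fingers below 0.05 N and value of joint hatch above 1.2 rad), for 0.3 s.
2. the hatch is down and shut, the thermo-hygrometer still on the hook (x of gauge_eye in the frame of hook_seat between -0.017 and 0.046 m and y of gauge_eye in the frame of hook_seat between -0.012 and 0.012 m and z of gauge_eye in the frame of hook_seat between -0.006 and 0.008 m and angle between gauge_eye's own z axis and vertical below 0.25 rad and value of joint hatch below 0.04 rad), for 0.2 s.
At the end, for the whole second after the job is handed in: The thermo-hygrometer hangs at rest from the hook: wire through its window, window's upper edge on the wire (-6 to +8 mm) between tip and wall, within 12 mm sideways and 0.25 rad of upright; the hatch is shut (under 0.04 rad) and the pawl let go (under 0.1 rad) (all of step 2 and linear speed of gauge below 0.03 m/s and value of joint pawl below 0.1 rad); the robot touches nothing.
It fails at once if the blue frame of the opening is touched (contact force between opening_frame and anything else above 0.3 N).
It fails at once if another thing on the desk is shifted by more than 25 mm or tipped over (distance of any of mister, seed_jar, pot_a, pot_b, pot_c, dibber, controller from where it was at the start of the episode above 0.025 m or angle between any of mister, seed_jar, pot_a, pot_b, pot_c, dibber, controller's own z axis and vertical above 0.35 rad).
It also fails if it takes over 64 s, if anything falls off the work surface, if the arm or the gripper's body presses on something with over 40 N, if the wrist force passes 120 N, or if a joint passes its speed limit or range.

## Working session

There is one attempt and no reset: what is moved stays moved. The work goes in short steps, Python scripts to look and compute and a shell command to move; the robot and the scene stay as the last step left them, time stands still between calls to the robot, and variables do not carry over. Pictures are saved under pics/ and viewed, and the job is handed in when it is done.

```bash
ls; mkdir -p pics; python3 - <<'E'
from plant import env
import cv2,pickle
print(env.state())
for n in ("scene","top"):
    f=env.grab_frame(n); cv2.imwrite(f"pics/{n}0.png",f["img"]); pickle.dump(f,open(f"{n}0.pkl","wb"))
    print(n,f["mtx"],f["k1"],f["extrinsics"])
    for q in ["gauge_mid","gauge_tab","gauge_eye","cabinet","opening_frame","opening_middle","hook_seat","thumb_tab","mister","seed_jar","pot_a","dibber","controller","hatch","pawl"]:
        try: print(q,[(d["centre"],round(d["score"],2)) for d in env.spot_in(f,q)[:5]])
        except Exception as e: print(q,e)
E
```

```text
pics
{'time_s': 0.0, 'joint_positions': array([ 1.17800391e+00,  4.23839803e-01,  1.63076680e+00,  1.04907014e-05,
        1.08860840e+00, -1.90360220e-02]), 'joint_vel': array([ 1.21151954e-03,  2.53879841e-04, -1.12770543e-03, -3.97721559e-04,
       -4.97692442e-05, -5.21215855e-04]), 'tau': array([-2.72424295e-03, -5.57392967e+01, -2.81732208e+01, -3.04616779e-04,
        7.48295453e-03,  1.10938245e-05]), 'eef_pos': array([0.22800947, 0.58141302, 0.30311608]), 'ee_rot': array([[-9.30960610e-01,  3.65119084e-01, -6.29571401e-04],
       [ 3.65119625e-01,  9.30959411e-01, -1.49523624e-03],
       [ 4.01661322e-05, -1.62187492e-03, -9.99998684e-01]]), 'wrist_force': array([ 0.16038698,  0.59721979, -0.23983032]), 'ft_torque': array([ 0.04921237, -0.06155652, -0.04959883]), 'opening': 0.08553287093873843}
scene [[506.19529958   0.         281.16419437]
 [  0.         506.19529958 201.60007699]
 [  0.           0.           1.        ]] -0.07981427389874644 [[ 0.85435077  0.51969146  0.00235793 -0.4502985 ]
 [-0.38317877  0.62685165  0.6784033   0.08319822]
 [ 0.35108232 -0.58049789 
[... 1260 characters left out ...]
18.3, 118.6], 0.56), ([377.3, 262.9], 0.53)]
gauge_eye [([378.6, 262.1], 0.67), ([350.1, 299.1], 0.62), ([319.5, 117.0], 0.6), ([417.1, 225.1], 0.51), ([318.3, 260.6], 0.33)]
cabinet [([237.9, 183.5], 0.93)]
opening_frame [([260.6, 197.8], 0.97), ([162.9, 219.3], 0.68)]
opening_middle [([257.5, 153.1], 0.71)]
hook_seat [([265.7, 153.6], 0.5)]
thumb_tab [([166.1, 219.3], 0.71), ([381.0, 260.9], 0.53)]
mister [([417.7, 224.1], 0.92)]
seed_jar [([395.0, 185.9], 0.59)]
pot_a [([272.7, 254.0], 0.96), ([320.3, 261.6], 0.87), ([110.3, 192.3], 0.74)]
dibber [([169.5, 287.9], 0.97)]
controller [([381.9, 142.0], 0.93)]
hatch [([202.1, 161.3], 0.68)]
pawl [([162.8, 218.1], 0.52), ([259.2, 200.8], 0.5)]
```

View pics/scene0.png

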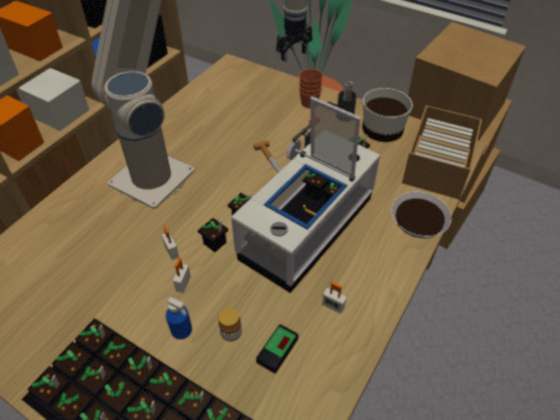

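View pics/top0.png

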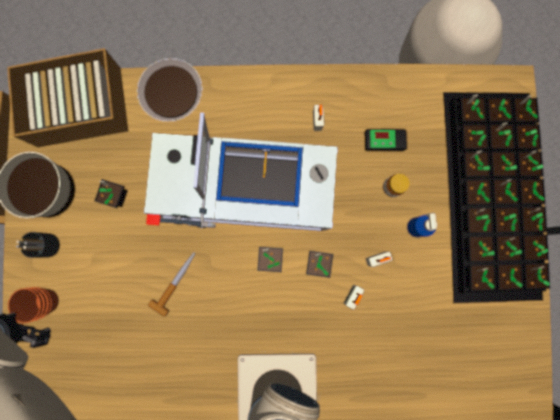

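The scene view shows the propagator, with its blue opening at about (305,195). Three gauges could be the one meant. In the top view they are A (379,259), B (355,297) and C (319,116). The robot's right (-y) is image right, so A fits the description. I'll check this with calibrated positions and a crop.

```bash
cat > h.py <<'E'
import numpy as np,cv2,pickle
from scipy.optimize import least_squares
def load(n): return pickle.load(open(n,"rb"))
def proj(f,P):
    P=np.atleast_2d(P); E=f["extrinsics"]; c=P@E[:3,:3].T+E[:3,3]
    s=np.c_[c[:,0],-c[:,1]]/(-c[:,2:3]); r2=(s**2).sum(1,keepdims=True); s=s*(1+f["k1"]*r2)
    return s@np.diag([f["mtx"][0,0],f["mtx"][1,1]])+f["mtx"][:2,2]
def atz(f,px,z):
    return np.r_[least_squares(lambda q:proj(f,[[q[0],q[1],z]])[0]-px,[0.5,0]).x,z]
def tri(pairs):
    return least_squares(lambda q:np.concatenate([proj(f,q)[0]-np.array(p) for f,p in pairs]),[0.5,0,0.1])
def crop(f,box,k,out,pts=None):
    x0,y0,x1,y1=box; im=f["img"].copy()[y0:y1,x0:x1]; im=cv2.resize(im,None,fx=k,fy=k,interpolation=cv2.INTER_CUBIC)
    if pts is not None:
        for u,v in pts: cv2.circle(im,(int((u+.5-x0)*k),int((v+.5-y0)*k)),3,(255,0,255),1)
    cv2.imwrite(out,im)
E
python3 - <<'E'
from h import *
t,s=load("top0.pkl"),load("scene0.pkl")
for p in [(379,259),(355,297),(319,116)]: print(p,atz(t,p,0.08))
crop(t,(330,230,430,310),8,"pics/c1.png"); crop(s,(145,210,215,300),6,"pics/c2.png")
crop(t,(130,100,350,240),3.6,"pics/c3.png"); crop(s,(220,85,400,295),2.8,"pics/c4.png")
E
```

```text
(379, 259) [ 0.37076914 -0.27756585  0.08      ]
(355, 297) [ 0.27099474 -0.21056176  0.08      ]
(319, 116) [ 0.76411467 -0.12505694  0.08      ]
```

View pics/c1.png

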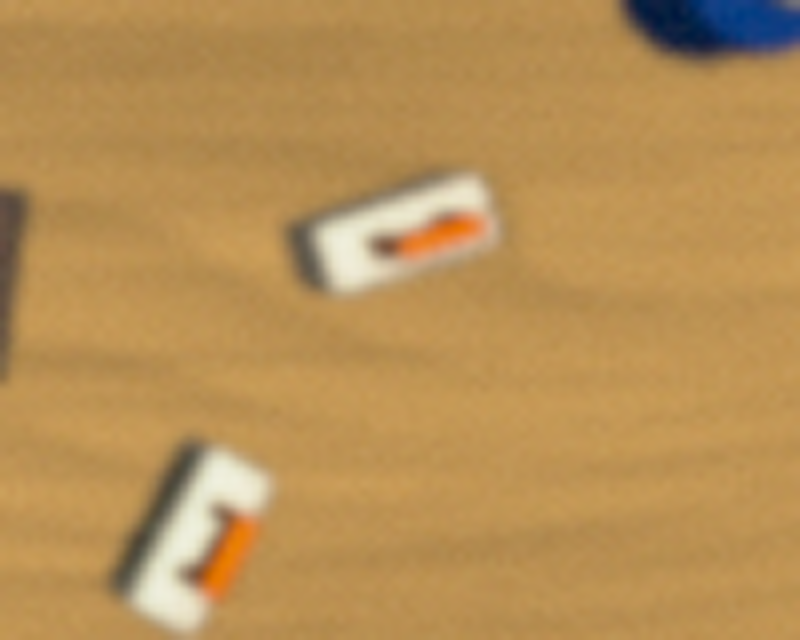

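View pics/c2.png

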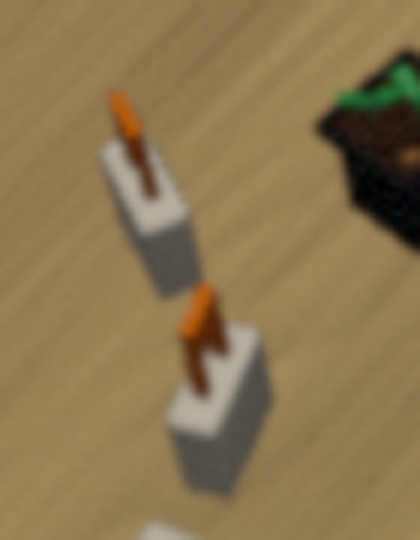

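View pics/c3.png

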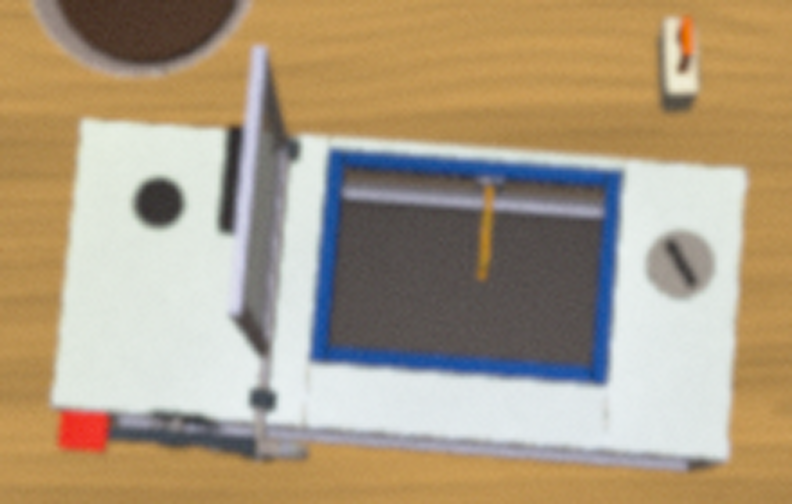

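View pics/c4.png

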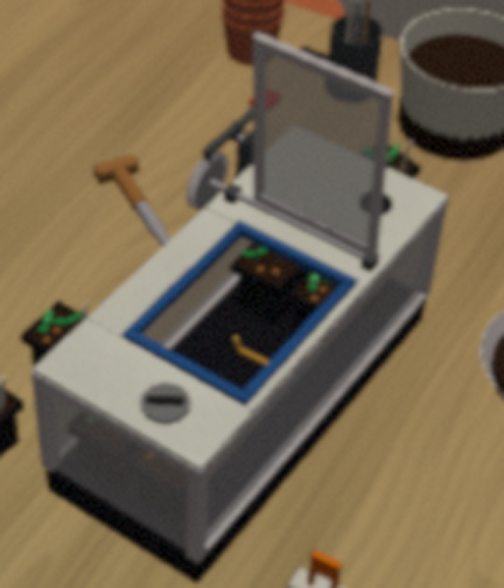

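```bash
cat >> h.py <<'E'
def uncrop(pts,o,k): return (np.array(pts,float)+.5)/k-.5+np.array(o)
def M(p): 
    c,s=np.cos(p[2]),np.sin(p[2]); return np.array([[c,-s,0,p[0]],[s,c,0,p[1]],[0,0,1,0],[0,0,0,1]])
def tf(p,L): L=np.atleast_2d(L); m=M(p); return L@m[:3,:3].T+m[:3,3]
def bquad(f,mask):
    cs,_=cv2.findContours(mask.astype(np.uint8),cv2.RETR_EXTERNAL,cv2.CHAIN_APPROX_NONE)
    c=max(cs,key=cv2.contourArea); return c
E
python3 - <<'E'
from h import *
t,s=load("top0.pkl"),load("scene0.pkl")
print("A in scene",proj(s,[[.371,-.278,.08]]))
to=uncrop([(330,150),(621,172),(605,382),(313,360)],(130,100),3.6) # TL TR BR BL
so=uncrop([(355,282),(247,402),(125,333),(240,222)],(220,85),2.8)
L=np.array([[.092,.077,.206],[.092,-.127,.206],[-.057,-.127,.206],[-.057,.077,.206]])
for sub in ("t","s","ts"):
    def r(p):
        o=[]
        if "t" in sub:o.append((proj(t,tf(p,L))-to).ravel())
        if "s" in sub:o.append((proj(s,tf(p,L))-so).ravel())
        return np.concatenate(o)
    q=least_squares(r,[.6,0,0]); print(sub,q.x,np.round(q.fun,1))
p=q.x
pts=np.vstack([L,[[.080,.065,.206],[.080,-.115,.206],[-.045,-.115,.206],[-.045,.065,.206]],[[x,y,.2] for x in(-.1,.1) for y in (-.21,.25)]])
pts=tf(p,pts)
crop(t,(130,100,350,240),3.6,"pics/d3.png",proj(t,pts)); crop(s,(220,85,400,295),2.8,"pics/d4.png",proj(s,pts))
E
```

```text
A in scene [[181.34400293 265.94409152]]
t [ 0.57028289  0.06342992 -0.08844513] [-0.8 -0.8  1.  -0.9  1.2  0.9 -1.4  0.7]
s [ 0.57169712  0.06302449 -0.08880925] [ 1.7 -0.8 -0.1  0.7 -1.3  0.4 -0.2 -0.7]
ts [ 0.57083467  0.06338136 -0.08847146] [-0.7 -1.1  1.  -1.1  1.2  0.7 -1.4  0.5  1.5 -1.  -0.3  0.4 -1.5  0.2
 -0.5 -0.9]
```

View pics/d3.png

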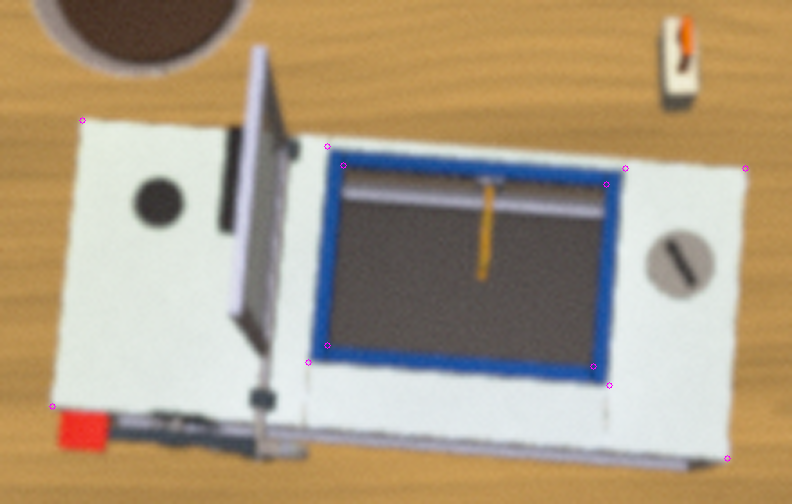

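View pics/d4.png

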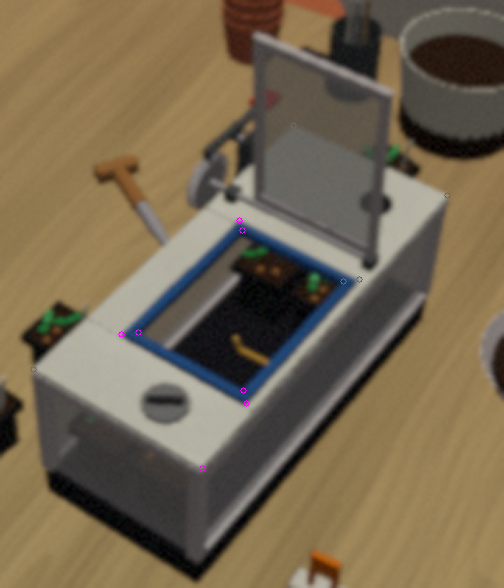

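```bash
python3 - <<'E'
from h import *
t,s=load("top0.pkl"),load("scene0.pkl")
crop(t,(240,140,290,185),14,"pics/e1.png"); crop(s,(295,195,335,225),16,"pics/e2.png")
crop(t,(155,205,215,235),12,"pics/e3.png"); crop(s,(280,110,340,160),12,"pics/e4.png")
E
```

```text
(no output)
```

View pics/e1.png

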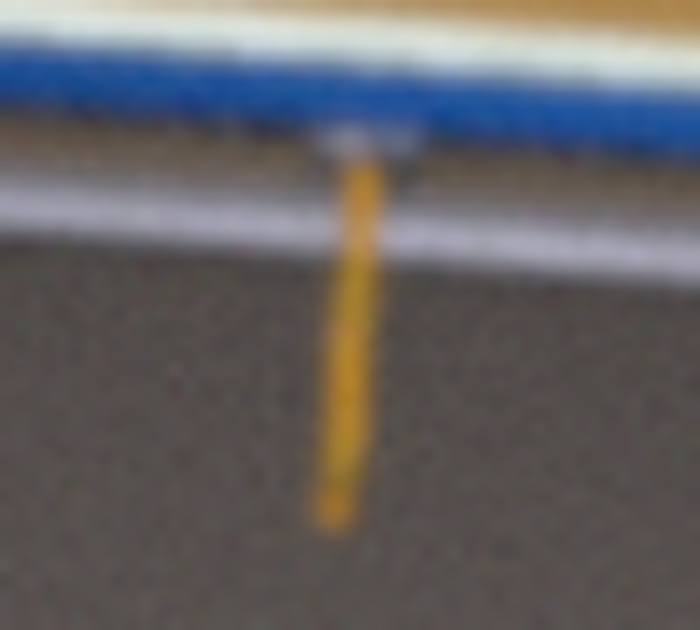

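View pics/e2.png

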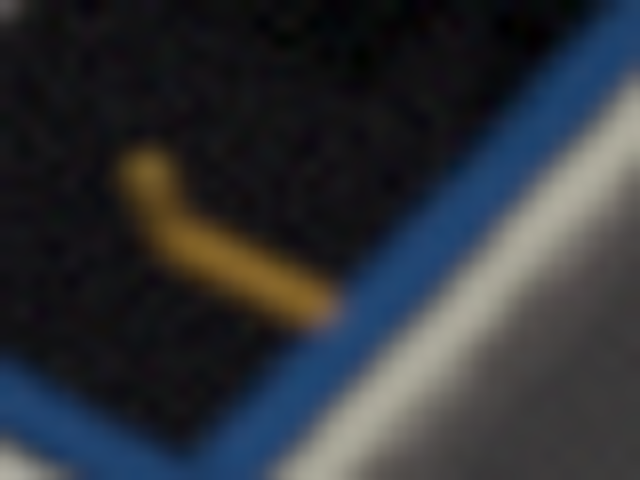

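View pics/e3.png

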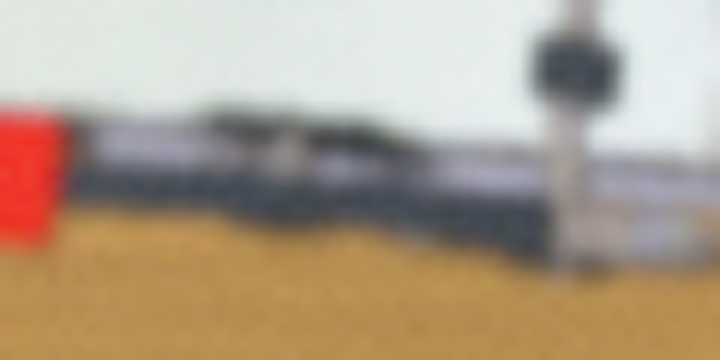

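View pics/e4.png

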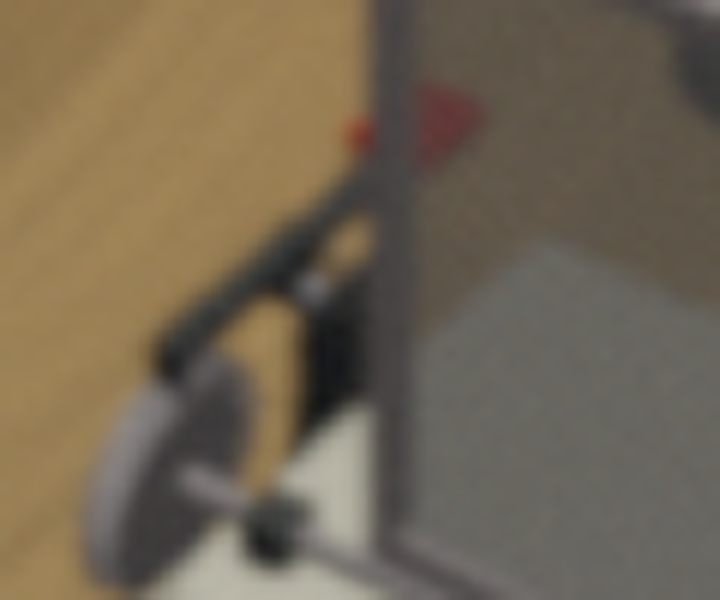

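```bash
python3 - <<'E'
from h import *
t,s=load("top0.pkl"),load("scene0.pkl")
c=[.5708,.0634,-.0885]; Mi=np.linalg.inv(M(c)); loc=lambda P:(Mi@np.r_[P,1])[:3]
tip_t=uncrop([(334,505)],(240,140),14)[0]; tip_s=uncrop([(148,170)],(295,195),16)[0]
q=tri([(t,tip_t),(s,tip_s)]); print("tip",loc(q.x),np.round(q.fun,2))
print("tip top-only z.164",loc(atz(t,tip_t,.164)))
for p,z in [((350,380),.153),((362,200),.153),((366,165),.153)]: print("wire",loc(atz(t,uncrop([p],(240,140),14)[0],z)))
tab=uncrop([(58,408),(108,410),(106,452),(58,450)],(130,100),3.6)
P=np.array([atz(t,x,.254) for x in tab]); print("tab",P.mean(0),[np.round(loc(x),4) for x in P])
# colour-segmented red centre
h=cv2.cvtColor(t["img"],cv2.COLOR_BGR2HSV); m=(h[...,1]>180)&((h[...,0]<5)|(h[...,0]>175))&(h[...,2]>150); m[:, :140]=0;m[:,170:]=0; m[:205]=0;m[235:]=0
v,u=np.nonzero(m); print(len(u),u.mean(),v.mean(),loc(atz(t,(u.mean(),v.mean()),.254)))
# gauge
gt=uncrop([(313,228),(478,172),(498,245),(335,292)],(330,230),8)
L=np.array([[.013,.031,.06],[.013,-.031,.06],[-.013,-.031,.06],[-.013,.031,.06]])
def r(p): return (proj(t,tf(p,L))-gt).ravel()
q=least_squares(r,[.37,-.278,.2]); g=q.x; print("gauge",g,np.round(q.fun,2))
H=np.array([[x,y,.112] for x in(-.004,.004) for y in(-.015,.015)])
A=np.vstack([tf(g,L),tf(g,H),tf(g,L*[1,1,0])])
crop(t,(330,230,430,310),8,"pics/f1.png",proj(t,A)); crop(s,(145,230,215,300),8,"pics/f2.png",proj(s,A))
for n in ["pot_a","mister","seed_jar","controller"]: pass
for n,p,z in [("mister",(418,224),.1),("jar",(397,185),.08),("pots",(272,254),.07),("pots",(320,262),.07)]: print(n,atz(t,p,z))
E
```

```text
tip [ 0.01780273 -0.03421571  0.1676251 ] [ 0.08  0.11  0.15 -0.02]
tip top-only z.164 [ 0.018637   -0.03387346  0.164     ]
wire [ 0.04366113 -0.03461706  0.153     ]
wire [ 0.07720203 -0.03420116  0.153     ]
wire [ 0.08377277 -0.03442461  0.153     ]
tab [0.47293572 0.28635801 0.254     ] [array([-0.1042,  0.2309,  0.254 ]), array([-0.103,  0.198,  0.254]), array([-0.1302,  0.1966,  0.254 ]), array([-0.1314,  0.2282,  0.254 ])]
108 152.9814814814815 219.17592592592592 [-0.11733763  0.21238637  0.254     ]
gauge [ 0.37078283 -0.28567954  0.28185682] [-0.57 -0.45  0.3  -0.15  0.7  -0.13 -0.43  0.73]
mister [ 0.46206537 -0.38080036  0.1       ]
jar [ 0.57008769 -0.33330097  0.08      ]
pots [0.3881065  0.00888676 0.07      ]
pots [ 0.36498315 -0.11993755  0.07      ]
```

View pics/f1.png

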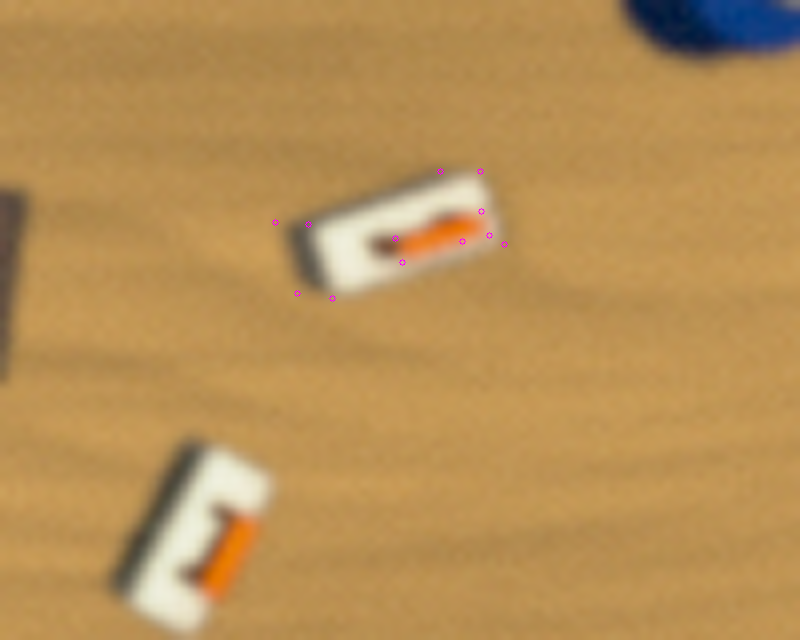

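View pics/f2.png

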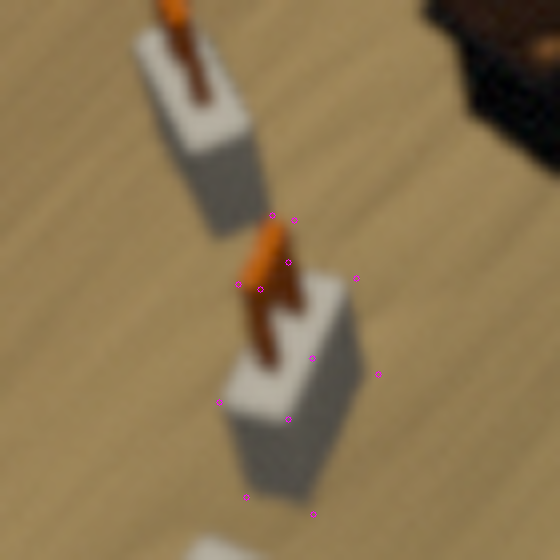

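The crops show all three gauges are the same white-and-orange type. A lies at y≈-0.28, with B at -0.21 and C at -0.125. A (top view (380,259), scene view (181,266)) is therefore farthest right and is the target. Next I'll work out the approach.

```bash
cat > calc.py <<'E'
import sys,numpy as np
from plant import env
from scipy.spatial.transform import Rotation as R
# usage: calc.py x y z yawdeg(of tool y)   (world)
def plan(x,y,z,yaw):
    st=env.state(); Rm=st["ee_rot"]; d=np.array([x,y,z])-st["eef_pos"]
    a=np.radians(yaw); ty=np.array([np.cos(a),np.sin(a),0]); tz=np.array([0,0,-1.]); tx=np.cross(ty,tz)
    Rt=np.c_[tx,ty,tz]; rv=np.degrees(R.from_matrix(Rm.T@Rt).as_rotvec())
    print("t",round(st["time_s"],2),"shift mm",np.round(Rm.T@d*1000,1),"turn",np.round(rv,1),"rows>=",round(max(np.linalg.norm(d)/.0625,np.linalg.norm(rv)/10.7),1))
if __name__=="__main__":
    plan(*map(float,sys.argv[1:5]))
    st=env.state(); print("pos",np.round(st["eef_pos"],4),"F",np.round(st["wrist_force"],1),"open",round(st["opening"],4),"q",np.round(st["joint_positions"],2))
E
echo gauge yaw y deg: 106.15; python3 calc.py .42 .05 .36 0; python3 calc.py 0.371 -0.286 0.27 -73.8
```

```text
gauge yaw y deg: 106.15
t 1.6 shift mm [-372.7 -425.1  -56.1] turn [-0.  -0.  68.6] rows>= 9.1
pos [0.2282 0.5818 0.3039] F [0.3 0.9 0. ] open 0.0849 q [ 1.18  0.42  1.63  0.    1.09 -0.02]
t 1.6 shift mm [-449.8 -755.8   33.9] turn [ -0.    0.  142.4] rows>= 14.1
pos [0.2282 0.5818 0.3039] F [0.3 0.9 0. ] open 0.0849 q [ 1.18  0.42  1.63  0.    1.09 -0.02]
```

```bash
python3 -m pendant '[[0,0,8,-30,-20,-30,1],[0,0,16,-75,-70,-56,1],[0,0,24,-115,-120,-56,1],[0,0,32,-155,-170,-56,1],[0,0,40,-200,-220,-56,1],[0,0,48,-240,-275,-56,1],[0,0,56,-285,-325,-56,1],[0,0,63,-330,-375,-56,1],[0,0,68.6,-373,-425,-56,1],[0,0,68.6,-373,-425,-56,1],[0,0,68.6,-373,-425,-56,1]]' 40; python3 calc.py 0.371 -0.286 0.28 -73.8
```

```text
time_s: 2.98
eef_pos: [0.4208, 0.0481, 0.3601]
ee_rot: [[0.004, 1.0, 0.001], [1.0, -0.004, -0.0], [-0.0, 0.001, -1.0]]
wrist_force: [0.2, -0.1, -0.8]
opening: 0.0851
t 2.98 shift mm [-334.3  -48.4   80.1] turn [ 0.  -0.  73.5] rows>= 6.9
pos [0.4208 0.0481 0.3601] F [ 0.2 -0.1 -0.8] open 0.0851 q [ 0.09  0.04  1.99 -0.    1.11  0.09]
```

```bash
python3 -m pendant '[[0,0,9,-40,-6,10,0.4],[0,0,18,-80,-12,20,0.4],[0,0,27,-125,-18,30,0.4],[0,0,36,-165,-24,40,0.4],[0,0,45,-210,-30,50,0.4],[0,0,54,-250,-36,60,0.4],[0,0,63,-295,-42,70,0.4],[0,0,71,-334,-48,80,0.4],[0,0,73.5,-334,-48,80,0.4],[0,0,73.5,-334,-48,80,0.4]]'; python3 calc.py 0.371 -0.286 0.157 -73.8
python3 - <<'E'
from plant import env
from h import *
for n in ("scene","top"):
    f=env.grab_frame(n); pickle.dump(f,open(f"{n}1.pkl","wb"))
    if n=="scene": crop(f,(110,180,240,310),5,"pics/g1.png")
    else: crop(f,(310,200,450,320),5,"pics/g2.png")
E
```

```text
time_s: 4.22
eef_pos: [0.3716, -0.2852, 0.2799]
ee_rot: [[0.96, 0.28, 0.0], [0.28, -0.96, 0.0], [0.0, -0.0, -1.0]]
wrist_force: [0.5, 0.5, 0.0]
opening: 0.0597
t 4.22 shift mm [ -0.9   0.7 122.9] turn [-0.  -0.   0.1] rows>= 2.0
pos [ 0.3716 -0.2852  0.2799] F [0.5 0.5 0. ] open 0.0597 q [-0.68  0.23  1.99  0.    0.93  0.61]
```

View pics/g1.png

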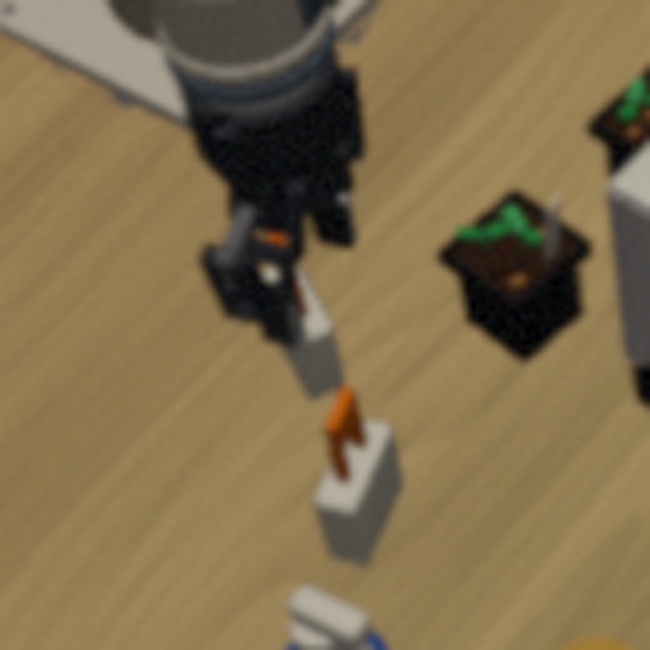

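View pics/g2.png

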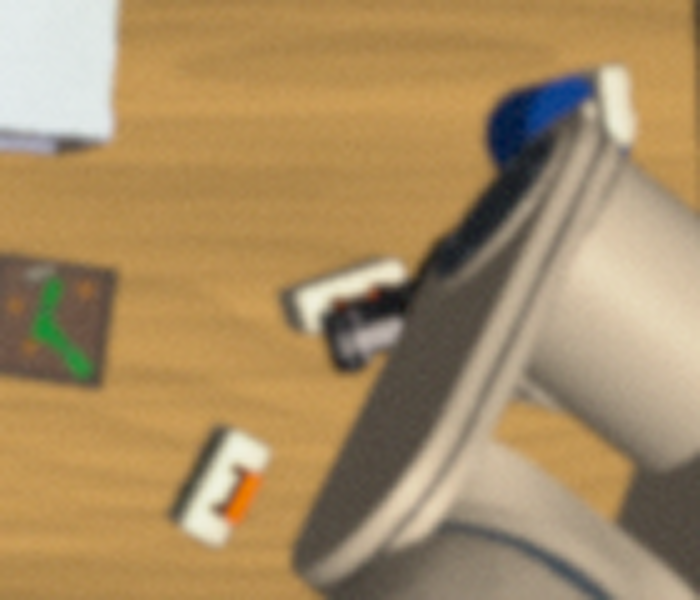

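```bash
python3 - <<'E'
from h import *
s=load("scene1.pkl"); t=load("top1.pkl")
print(proj(s,[[.3716,-.2852,.207],[.3716,-.2852,.226]]),proj(t,[[.3716,-.2852,.226]]))
# orange centroid of A unobstructed in pre pics
for n,b in (("top0",(375,250,395,265)),):
    f=load(n+".pkl");x0,y0,x1,y1=b;h=cv2.cvtColor(f["img"],cv2.COLOR_BGR2HSV)[y0:y1,x0:x1]
    m=(h[...,0]<14)&(h[...,1]>150)&(h[...,2]>180);v,u=np.nonzero(m);print(len(u),u.mean()+x0,v.mean()+y0,atz(f,(u.mean()+x0,v.mean()+y0),.112))
E
```

```text
[[172.70089056 239.30986785]
 [171.54205172 234.68153342]] [[395.70491097 259.48626665]]
21 384.3809523809524 259.0 [ 0.37111571 -0.28465061  0.112     ]
```

The scene view shows the gripper above gauge A. The tip midpoint is at about (173,237), where 239 was predicted. The orange tab's centre measures (0.371,-0.285), so I'm descending.

```bash
python3 -m pendant '[[0,0,0,-0.5,0,40,0.4],[0,0,0,-0.5,0,80,0.4],[0,0,0,-0.5,0,105,0.4],[0,0,0,-0.5,0,123,0.4],[0,0,0,-0.5,0,123,0.4],[0,0,0,-0.5,0,123,-1],[0,0,0,-0.5,0,123,-1],[0,0,0,-0.5,0,123,-1],[0,0,0,-0.5,0,123,-1],[0,0,0,-0.5,0,123,-1],[0,0,0,-0.5,0,123,-1]]' 40; python3 calc.py 0.371 -0.286 0.157 -73.8
```

```text
time_s: 5.7
eef_pos: [0.3719, -0.2854, 0.1581]
ee_rot: [[0.96, 0.282, 0.002], [0.282, -0.96, -0.001], [0.002, 0.002, -1.0]]
wrist_force: [-0.0, 0.7, 7.0]
opening: 0.0292
t 5.7 shift mm [-1.   0.3  1.1] turn [ 0.1 -0.1  0.2] rows>= 0.0
pos [ 0.3719 -0.2854  0.1581] F [-0.   0.7  7. ] open 0.0292 q [-0.68  0.44  2.06  0.    0.64  0.6 ]
```

```bash
python3 -m pendant '[[0,0,0,0,0,-30,-1],[0,0,0,0,0,-70,-1],[0,0,0,0,0,-120,-1],[0,0,0,0,0,-170,-1],[0,0,0,0,0,-220,-1],[0,0,0,0,0,-272,-1],[0,0,0,0,0,-272,-1]]'; python3 - <<'E'
from h import *
from calc import plan
c=[.5708,.0634,-.0885]
for l in ([-.012,-.0342,.43],[-.012,-.0342,.242],[.038,-.0342,.242],[.038,-.0342,.226]):
    P=tf(c,l)[0]; print(l,np.round(P,4)); plan(*P,-95.07)
E
```

```text
time_s: 6.58
eef_pos: [0.3722, -0.286, 0.4344]
ee_rot: [[0.96, 0.282, 0.009], [0.282, -0.96, -0.007], [0.007, 0.009, -1.0]]
wrist_force: [0.3, -0.6, -1.1]
opening: 0.0294
[-0.012, -0.0342, 0.43] [0.5558 0.0304 0.43  ]
t 6.58 shift mm [ 265.2 -252.     4. ] turn [ 0.4 -0.5 21.4] rows>= 5.9
[-0.012, -0.0342, 0.242] [0.5558 0.0304 0.242 ]
t 6.58 shift mm [ 263.9 -253.6  192. ] turn [ 0.4 -0.5 21.4] rows>= 6.6
[0.038, -0.0342, 0.242] [0.6056 0.026  0.242 ]
t 6.58 shift mm [ 310.5 -235.4  192.5] turn [ 0.4 -0.5 21.4] rows>= 7.0
[0.038, -0.0342, 0.226] [0.6056 0.026  0.226 ]
t 6.58 shift mm [ 310.4 -235.5  208.5] turn [ 0.4 -0.5 21.4] rows>= 7.1
```

```bash
python3 -m pendant '[[0,0,3,35,-32,0,-1],[0,0,7,75,-70,0,-1],[0,0,11,115,-108,0,-1],[0,0,14,155,-147,0,-1],[0,0,17,192,-183,0,-1],[0,0,20,230,-218,2,-1],[0.4,-0.5,21.4,265,-252,4,-1],[0.4,-0.5,21.4,265,-252,4,-1],[0.4,-0.5,21.4,265,-252,4,-1]]'; python3 - <<'E'
from plant import env
from h import *
from calc import plan
for n in ("scene","top"):
    f=env.grab_frame(n); pickle.dump(f,open(f"{n}2.pkl","wb"))
    if n=="scene": crop(f,(200,60,400,300),2.4,"pics/i1.png")
    else: crop(f,(130,70,350,270),3,"pics/i2.png")
c=[.5708,.0634,-.0885]
for l in ([-.012,-.0342,.242],[.038,-.0342,.242],[.038,-.0342,.226]):
    P=tf(c,l)[0]; plan(*P,-95.07)
print(env.state()["joint_positions"],env.state()["wrist_force"])
E
```

```text
time_s: 7.7
eef_pos: [0.5549, 0.0303, 0.4286]
ee_rot: [[0.996, -0.087, -0.003], [-0.087, -0.996, -0.001], [-0.003, 0.001, -1.0]]
wrist_force: [-0.2, -1.1, -1.5]
opening: 0.0287
t 7.8 shift mm [  1.1  -1.1 187.4] turn [ 0.1  0.1 -0. ] rows>= 3.0
t 7.8 shift mm [ 51.1  -1.1 187.3] turn [ 0.1  0.1 -0. ] rows>= 3.1
t 7.8 shift mm [ 51.1  -1.1 203.3] turn [ 0.1  0.1 -0. ] rows>= 3.4
[ 3.21610352e-02  1.97619764e-01  1.64923556e+00 -8.01472219e-04
  1.29636051e+00  1.69205155e+00] [-0.05655653 -0.32264381 -0.54982123]
```

View pics/i1.png

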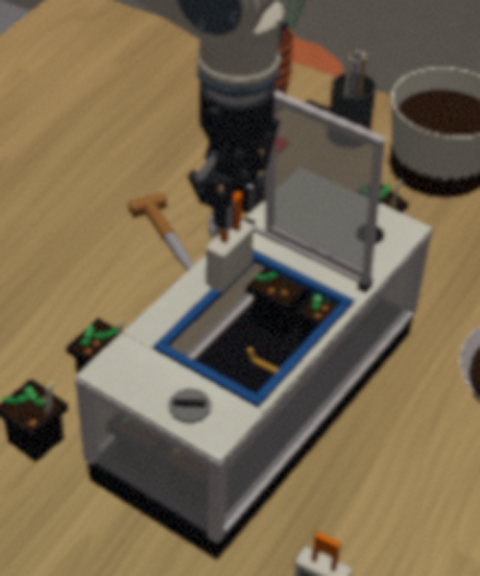

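View pics/i2.png

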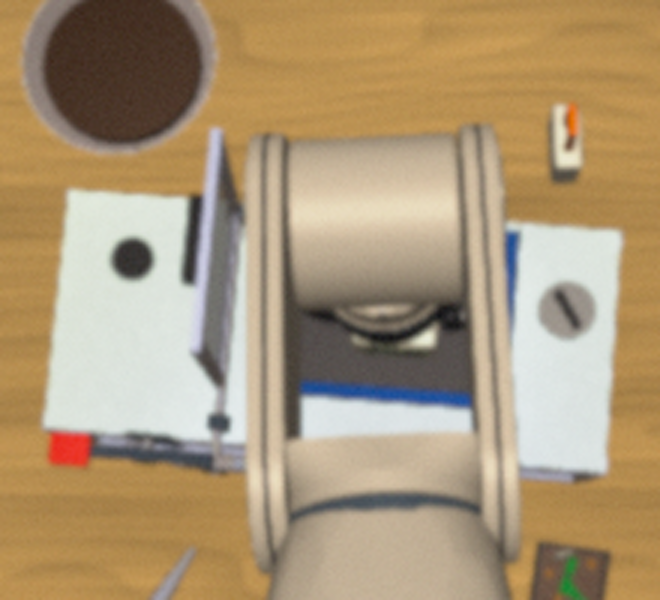

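The scene view shows the gauge held upright, with its case at (230,258) in the crop, in front of the hook and over the opening. The hatch is well clear of the wrist fork. Descending in stages.

```bash
python3 -m pendant '[[0.1,0.1,0,1,-1,30,-1],[0.1,0.1,0,1,-1,60,-1],[0.1,0.1,0,1,-1,90,-1],[0.1,0.1,0,1,-1,115,-1],[0.1,0.1,0,1,-1,140,-1],[0.1,0.1,0,1,-1,165,-1],[0.1,0.1,0,1,-1,178,-1],[0.1,0.1,0,1,-1,178,-1],[0.1,0.1,0,1,-1,178,-1]]'; python3 - <<'E'
from plant import env
from h import *
from calc import plan
f=env.grab_frame("scene"); pickle.dump(f,open("scene3.pkl","wb"))
c=[.5708,.0634,-.0885]
g=env.state()["eef_pos"]-np.array([0,0,.071])
seat=tf(c,[.038,-.0342,.156])
print(proj(f,g),proj(f,seat))
crop(f,(260,100,350,230),5,"pics/j1.png",np.vstack([proj(f,g),proj(f,seat)]))
for l in ([-.012,-.0342,.242],[.038,-.0342,.242],[.038,-.0342,.226]):
    P=tf(c,l)[0]; plan(*P,-95.07)
print(env.state()["wrist_force"])
E
```

```text
time_s: 8.93
eef_pos: [0.5563, 0.0301, 0.2524]
ee_rot: [[0.996, -0.089, 0.002], [-0.089, -0.996, 0.001], [0.002, -0.001, -1.0]]
wrist_force: [-0.1, 0.4, -0.8]
opening: 0.029
[[295.60902192 197.35428634]] [[309.62858198 211.00257561]]
t 8.97 shift mm [-0.5 -0.1 10.5] turn [-0.1 -0.1 -0. ] rows>= 0.2
t 8.97 shift mm [49.5 -0.2 10.6] turn [-0.1 -0.1 -0. ] rows>= 0.8
t 8.97 shift mm [49.4 -0.2 26.6] turn [-0.1 -0.1 -0. ] rows>= 0.9
[-0.88822426 -0.05830527  0.27021488]
```

View pics/j1.png

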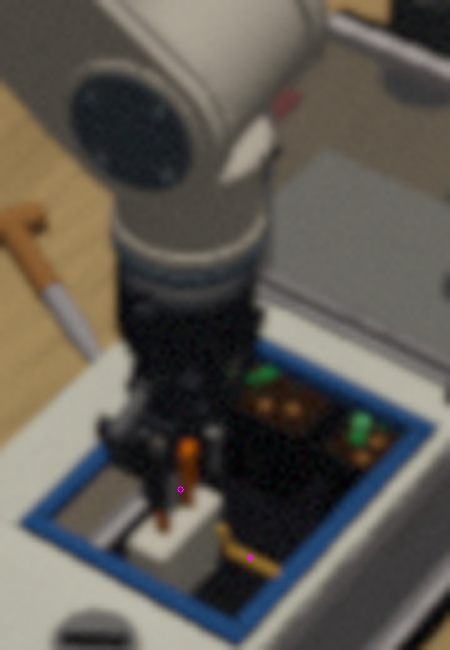

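Gauge and predicted eye (magenta, (296,197)) agree, and the hook tip is visible behind the case at about (305,207). Next I go down 10.5 mm, then slide over the tip slowly.

```bash
python3 -m pendant '[[0,0,0,-0.5,0,6,-1],[0,0,0,-0.5,0,10.6,-1],[0,0,0,-0.5,0,10.6,-1],[0,0,0,6,0,10.6,-1],[0,0,0,14,0,10.6,-1],[0,0,0,20,0,10.6,-1],[0,0,0,26,0,10.6,-1],[0,0,0,26,0,10.6,-1]]'; python3 - <<'E'
from plant import env
from h import *
from calc import plan
f=env.grab_frame("scene"); pickle.dump(f,open("scene4.pkl","wb"))
crop(f,(265,150,345,230),8,"pics/k1.png")
c=[.5708,.0634,-.0885]
for l in ([.038,-.0342,.242],[.038,-.0342,.226]):
    P=tf(c,l)[0]; plan(*P,-95.07)
print(env.state()["wrist_force"])
E
```

```text
time_s: 9.98
eef_pos: [0.5827, 0.0278, 0.2419]
ee_rot: [[0.996, -0.089, 0.002], [-0.089, -0.996, 0.001], [0.002, -0.001, -1.0]]
wrist_force: [0.2, -0.5, -1.3]
opening: 0.0295
t 10.03 shift mm [23.4 -0.2 -0.1] turn [-0.1 -0.1 -0. ] rows>= 0.4
t 10.03 shift mm [23.3 -0.2 15.9] turn [-0.1 -0.1 -0. ] rows>= 0.5
[-0.38722804 -0.69553681 -1.35701665]
```

View pics/k1.png

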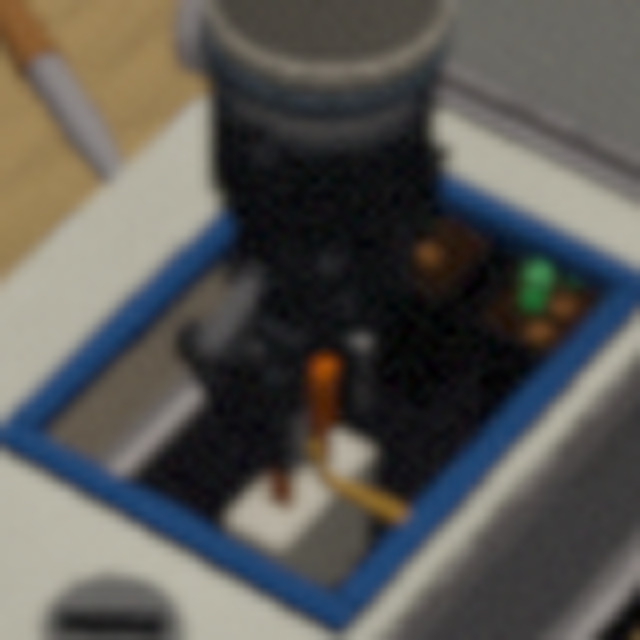

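Crop k1 shows the wire entering above the case between the hanger strips, with its tip at (315,440), and no contact force. Continuing to the seat.

```bash
python3 -m pendant '[[0,0,0,6,0,0,-1],[0,0,0,12,0,0,-1],[0,0,0,18,0,0,-1],[0,0,0,23,0,0,-1],[0,0,0,23,0,0,-1],[0,0,0,23,0,4,-1],[0,0,0,23,0,8,-1],[0,0,0,23,0,12,-1],[0,0,0,23,0,14,-1],[0,0,0,23,0,14,-1]]'; python3 - <<'E'
from plant import env
from h import *
from calc import plan
f=env.grab_frame("scene"); pickle.dump(f,open("scene5.pkl","wb"))
crop(f,(265,150,345,230),8,"pics/l1.png")
c=[.5708,.0634,-.0885]
P=tf(c,[.038,-.0342,.226])[0]; plan(*P,-95.07)
print(env.state()["wrist_force"],env.state()["eef_pos"])
E
```

```text
time_s: 11.28
eef_pos: [0.6052, 0.0258, 0.2279]
ee_rot: [[0.996, -0.089, 0.002], [-0.089, -0.996, 0.001], [0.002, -0.001, -1.0]]
wrist_force: [0.1, 0.4, -0.4]
opening: 0.0291
t 11.32 shift mm [ 0.3 -0.2  1.9] turn [-0.1 -0.1 -0. ] rows>= 0.0
[-0.06242586  0.10193231 -0.32441153] [0.60528579 0.02582864 0.2279294 ]
```

View pics/l1.png

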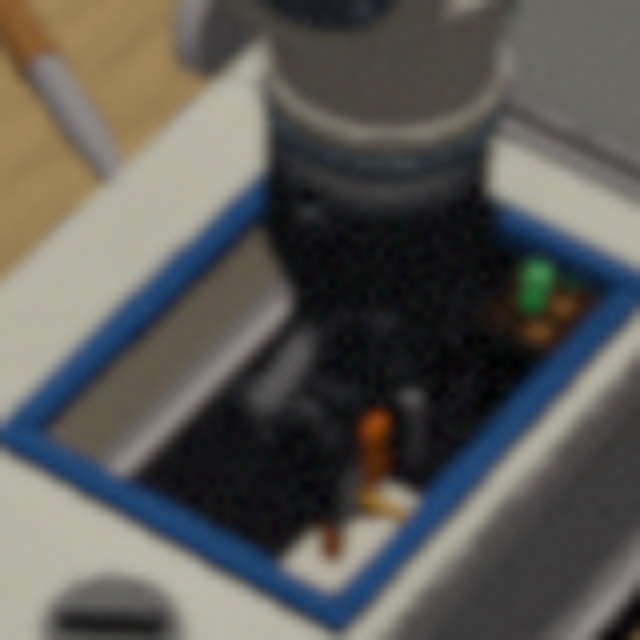

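```bash
python3 -m pendant '[[0,0,0,0,0,1,-1],[0,0,0,0,0,2,-1],[0,0,0,0,0,2,-1]]'; python3 -m pendant '[[0,0,0,0,0,0,-0.2],[0,0,0,0,0,0,0],[0,0,0,0,0,0,0.2],[0,0,0,0,0,0,0.2],[0,0,0,0,0,0,0.2]]'; python3 - <<'E'
from plant import env
from h import *
f=env.grab_frame("scene"); pickle.dump(f,open("scene6.pkl","wb"))
crop(f,(265,150,345,230),8,"pics/m1.png")
print(env.state()["wrist_force"],env.state()["eef_pos"],env.state()["opening"])
E
```

```text
time_s: 11.7
eef_pos: [0.6055, 0.0258, 0.2274]
ee_rot: [[0.996, -0.089, 0.003], [-0.089, -0.996, 0.001], [0.003, -0.001, -1.0]]
wrist_force: [-4.9, 0.2, 10.6]
opening: 0.0288
time_s: 12.32
eef_pos: [0.6054, 0.0258, 0.2273]
ee_rot: [[0.996, -0.089, 0.003], [-0.089, -0.996, 0.001], [0.003, -0.001, -1.0]]
wrist_force: [0.8, 0.3, -0.3]
opening: 0.0513
[ 0.880917   -0.14479585  0.07495684] [0.605418   0.0258576  0.22726397] 0.05085865115512162
```

View pics/m1.png

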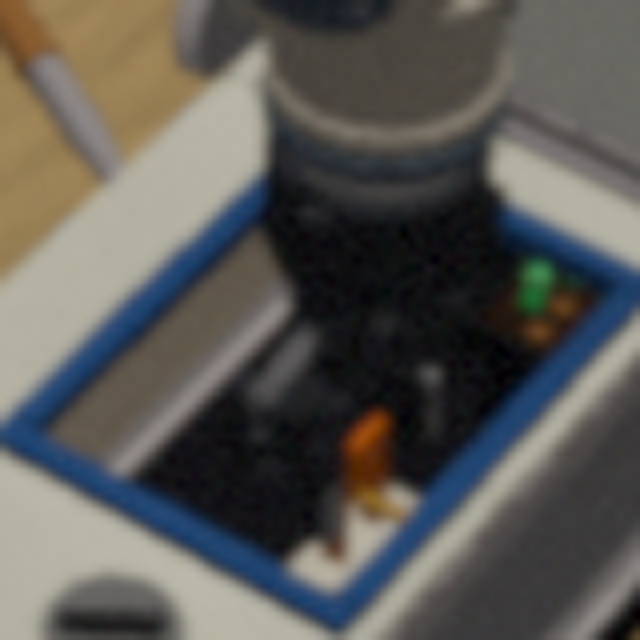

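The push of 10.6 N confirmed the hanger's edge is on the wire. In m1 the tab stays upright on the hook at (365,450), clear of both fingers. Backing straight up.

```bash
python3 -m pendant '[[0,0,0,0,0,-10,0.2],[0,0,0,0,0,-30,0.2],[0,0,0,0,0,-60,0.2],[0,0,0,0,0,-95,0.2],[0,0,0,0,0,-130,0.2],[0,0,0,-30,0,-135,-1],[0,0,0,-80,0,-135,-1],[0,0,0,-130,0,-135,-1],[0,0,0,-180,0,-135,-1],[0,0,0,-210,0,-135,-1],[0,0,0,-210,0,-135,-1]]'; python3 - <<'E'
from plant import env
from h import *
from calc import plan
for n in ("scene","top"):
    f=env.grab_frame(n); pickle.dump(f,open(n+"7.pkl","wb"))
    if n=="scene": crop(f,(255,90,365,230),5,"pics/n1.png")
    else: crop(f,(130,100,350,270),3.6,"pics/n2.png")
plan(.40,.2863,.36,-95); plan(.4730,.2863,.36,-95); print(env.state()["joint_positions"])
E
```

```text
time_s: 13.75
eef_pos: [0.3943, 0.0445, 0.3624]
ee_rot: [[0.996, -0.089, 0.004], [-0.089, -0.996, 0.001], [0.003, -0.001, -1.0]]
wrist_force: [0.5, -0.0, 0.2]
opening: -0.0
t 13.85 shift mm [ -18.1 -241.2    2.9] turn [-0.1 -0.3 -0.1] rows>= 3.9
t 13.85 shift mm [  54.6 -247.7    3.3] turn [-0.1 -0.3 -0.1] rows>= 4.1
[ 8.15353459e-02 -4.53325475e-03  2.03465313e+00  6.30625557e-04
  1.10635803e+00  1.74100613e+00]
```

View pics/n1.png

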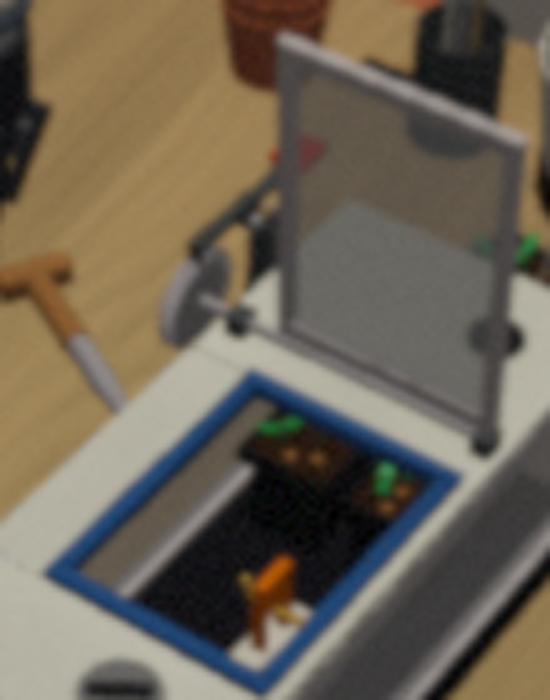

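View pics/n2.png

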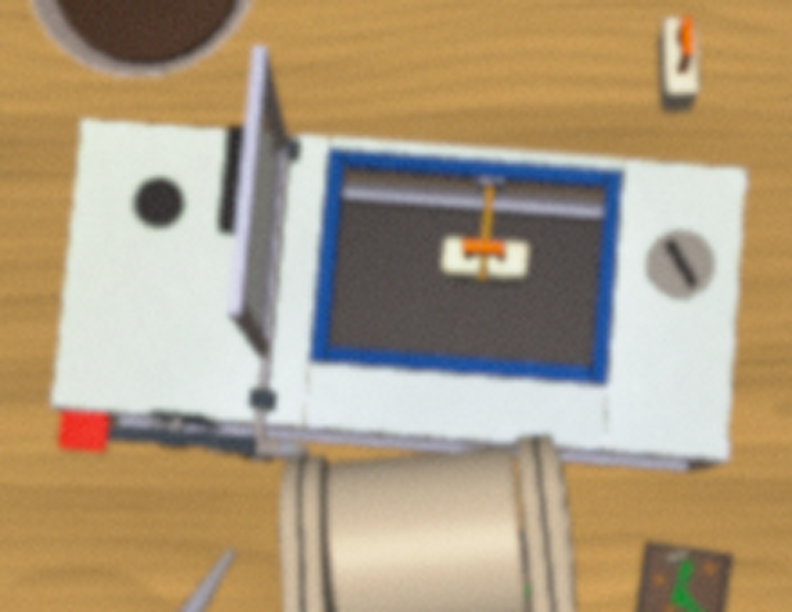

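Both views show the gauge hanging on the wire. In n2 the tab is at (484,247), centred on the wire with the hook tip at (484,270). The hatch is still up and nothing has been disturbed. Moving to the red tab, y first.

```bash
python3 -m pendant '[[0,0,0,-15,-40,3,-1],[0,0,0,-18,-90,3,-1],[0,0,0,-18,-140,3,-1],[0,0,0,-18,-190,3,-1],[0,0,0,-18,-235,3,-1],[0,-0.3,0,10,-246,3,-1],[0,-0.3,0,40,-248,3,-1],[0,-0.3,0,54.5,-248,3,-1],[0,-0.3,0,54.5,-248,3,-1],[0,-0.3,0,54.5,-248,3,-1]]'; python3 calc.py .4730 .2863 .332 -95;  python3 - <<'E'
from plant import env
from h import *
for n in ("scene","top"):
    f=env.grab_frame(n); pickle.dump(f,open(n+"8.pkl","wb"))
    if n=="scene": crop(f,(230,50,380,190),4,"pics/o1.png")
    else: crop(f,(110,130,270,270),4,"pics/o2.png")
E
```

```text
time_s: 15.1
eef_pos: [0.4724, 0.2863, 0.3601]
ee_rot: [[0.996, -0.089, -0.001], [-0.089, -0.996, 0.001], [-0.001, -0.001, -1.0]]
wrist_force: [-0.5, -0.0, -0.1]
opening: 0.0001
t 15.1 shift mm [ 0.6  0.  28.1] turn [-0.1  0.1 -0.1] rows>= 0.4
pos [0.4724 0.2863 0.3601] F [-0.5 -0.  -0.1] open 0.0001 q [0.52 0.25 1.74 0.   1.15 2.18]
```

View pics/o1.png

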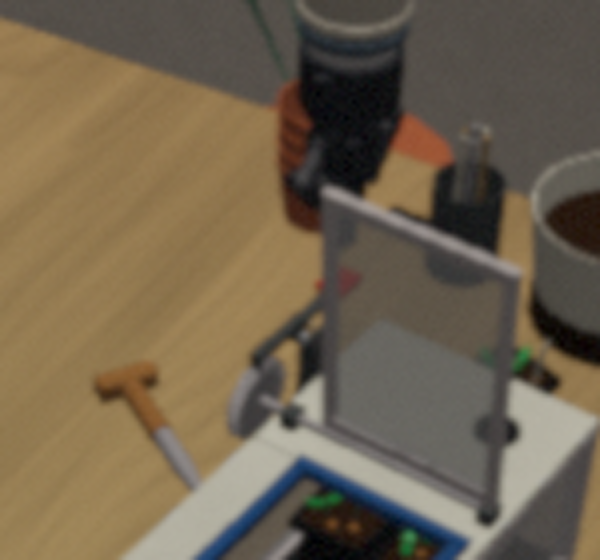

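View pics/o2.png

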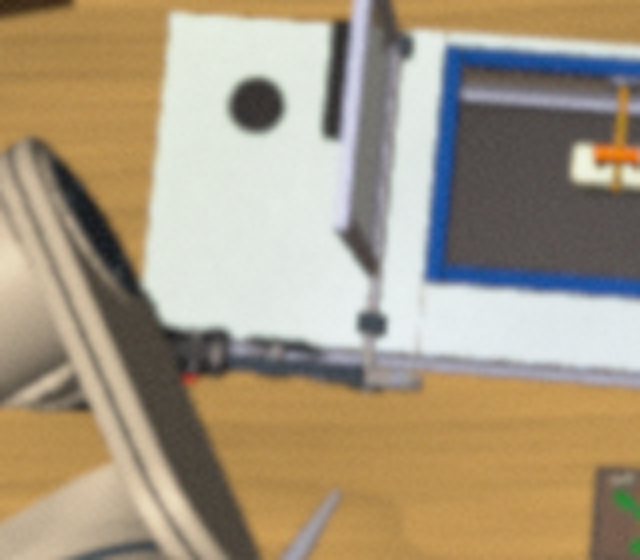

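The gripper stands over the tab, which is partly hidden at (190,378) in o2. Lowering to near contact first.

```bash
python3 -m pendant '[[0,0,0,0.6,0,15,-1],[0,0,0,0.6,0,28,-1],[0,0,0,0.6,0,28,-1]]'; python3 -m pendant '[[0,0,0,0,0,3,-1],[0,0,0,0,0,6,-1],[0,0,0,0,0,8,-1],[0,0,0,0,0,8,-1]]';python3 calc.py .4730 .2863 .318 -95
```

```text
time_s: 15.58
eef_pos: [0.472, 0.2861, 0.3306]
ee_rot: [[0.996, -0.089, -0.003], [-0.089, -0.996, -0.0], [-0.003, 0.001, -1.0]]
wrist_force: [-0.2, 0.1, 0.1]
opening: 0.0
time_s: 16.08
eef_pos: [0.4722, 0.2868, 0.3234]
ee_rot: [[0.996, -0.089, -0.002], [-0.089, -0.996, 0.002], [-0.002, -0.001, -1.0]]
wrist_force: [-1.0, 2.7, 4.3]
opening: -0.0
t 16.07 shift mm [0.9 0.4 5.4] turn [-0.1  0.1 -0.1] rows>= 0.1
pos [0.4722 0.2868 0.3234] F [-1.   2.7  4.3] open -0.0 q [0.52 0.29 1.77 0.   1.07 2.18]
```

```bash
python3 -m pendant '[[0,0,0,0,0,3,-1],[0,0,0,0,0,5.5,-1],[0,0,0,0,0,5.5,-1],[0,0,0,0,0,5.5,-1]]';  python3 - <<'E'
from plant import env
from h import *
f=env.grab_frame("scene"); crop(f,(230,50,380,230),3.3,"pics/p1.png")
E
```

```text
time_s: 16.58
eef_pos: [0.4724, 0.2874, 0.3182]
ee_rot: [[0.996, -0.089, -0.001], [-0.089, -0.996, 0.003], [-0.002, -0.003, -1.0]]
wrist_force: [-1.1, 5.9, 5.9]
opening: 0.0003
```

View pics/p1.png

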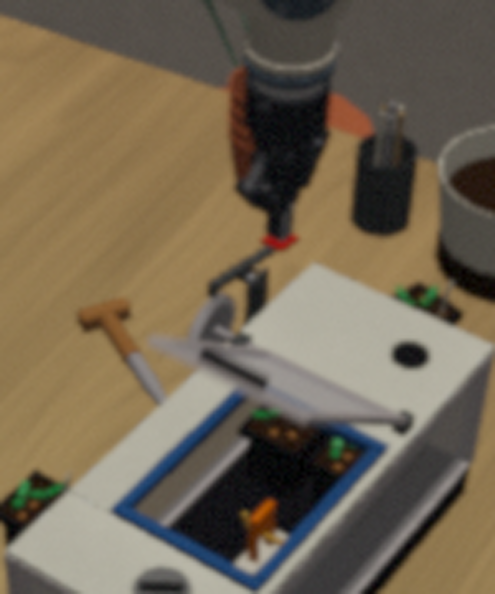

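The hatch is swinging down with the nose lifted and the gauge still hung. Holding.

```bash
python3 -m pendant '[[0,0,0,0,0,0,-1],[0,0,0,0,0,0,-1],[0,0,0,0,0,0,-1],[0,0,0,0,0,0,-1],[0,0,0,0,0,0,-1],[0,0,0,0,0,0,-1],[0,0,0,0,0,0,-1],[0,0,0,0,0,0,-1],[0,0,0,0,0,0,-1],[0,0,0,0,0,0,-1],[0,0,0,0,0,0,-1],[0,0,0,0,0,0,-1]]';python3 -m pendant '[[0,0,0,0,0,0,-1],[0,0,0,0,0,0,-1],[0,0,0,0,0,0,-1],[0,0,0,0,0,0,-1],[0,0,0,0,0,0,-1],[0,0,0,0,0,0,-1],[0,0,0,0,0,0,-1],[0,0,0,0,0,0,-1],[0,0,0,0,0,0,-1],[0,0,0,0,0,0,-1],[0,0,0,0,0,0,-1],[0,0,0,0,0,0,-1]]';  python3 - <<'E'
from plant import env
from h import *
f=env.grab_frame("scene"); crop(f,(230,70,380,290),2.7,"pics/q1.png")
f=env.grab_frame("top"); crop(f,(130,100,350,270),3.5,"pics/q2.png")
E
```

```text
time_s: 18.12
eef_pos: [0.4724, 0.2874, 0.3182]
ee_rot: [[0.996, -0.089, -0.001], [-0.089, -0.996, 0.003], [-0.002, -0.003, -1.0]]
wrist_force: [-2.4, 3.7, 5.9]
opening: -0.0002
time_s: 19.62
eef_pos: [0.4724, 0.2874, 0.3182]
ee_rot: [[0.996, -0.089, -0.001], [-0.089, -0.996, 0.003], [-0.002, -0.003, -1.0]]
wrist_force: [-2.4, 2.4, 4.6]
opening: -0.0001
```

View pics/q1.png

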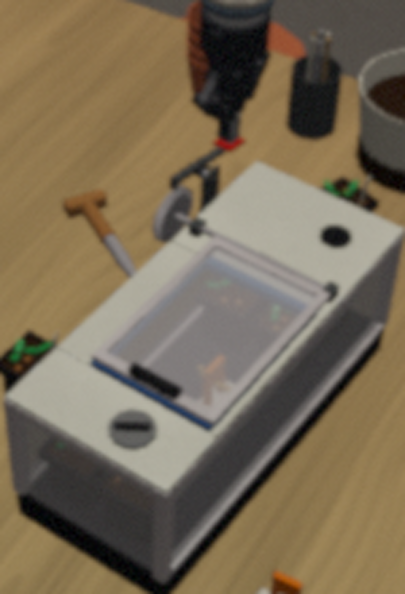

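View pics/q2.png

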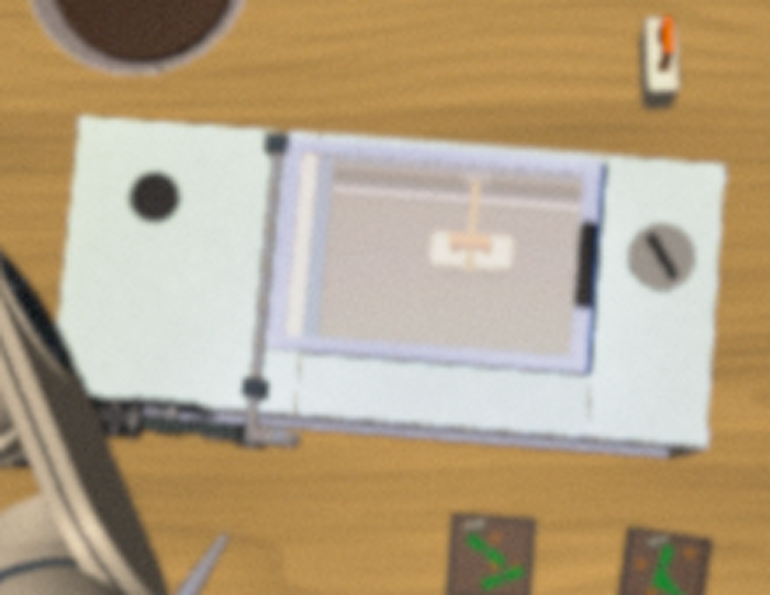

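It looks shut in both views. I'll hold 1.5 s more and difference the pictures to be sure it has stopped.

```bash
python3 - <<'E'
from plant import env
import pickle; pickle.dump(env.grab_frame("scene"),open("sa.pkl","wb")); pickle.dump(env.grab_frame("top"),open("ta.pkl","wb"))
E
python3 -m pendant '[[0,0,0,0,0,0,-1],[0,0,0,0,0,0,-1],[0,0,0,0,0,0,-1],[0,0,0,0,0,0,-1],[0,0,0,0,0,0,-1],[0,0,0,0,0,0,-1],[0,0,0,0,0,0,-1],[0,0,0,0,0,0,-1],[0,0,0,0,0,0,-1],[0,0,0,0,0,0,-1],[0,0,0,0,0,0,-1],[0,0,0,0,0,0,-1]]'; python3 - <<'E'
from plant import env
from h import *
for n,o,b in (("scene","sa.pkl",(255,160,325,240)),("top","ta.pkl",(200,130,310,210))):
    f=env.grab_frame(n); a=load(o); x0,y0,x1,y1=b
    g=lambda F:cv2.GaussianBlur(cv2.cvtColor(F["img"],cv2.COLOR_BGR2GRAY),(5,5),0)[y0:y1,x0:x1].astype(float)
    d=np.abs(g(f)-g(a)); print(n,d.mean(),d.max(), cv2.phaseCorrelate(g(a),g(f)))
    t,c=f,[.5708,.0634,-.0885]
    # predicted hatch free edge when shut: y=.105-.223
    e=np.array([[x,.105-.223,.21] for x in (-.05,.085)]); e2=e+[0,.0005,.009]
    print(proj(f,tf(c,e)),proj(f,tf(c,e2)))
    crop(f,b,7,f"pics/r_{n}.png",proj(f,tf(c,e)))
E
```

```text
time_s: 21.32
eef_pos: [0.4725, 0.2874, 0.3183]
ee_rot: [[0.996, -0.089, -0.001], [-0.089, -0.996, 0.003], [-0.002, -0.003, -1.0]]
wrist_force: [-1.7, 3.4, 5.2]
opening: -0.0001
scene 0.24660714285714286 2.0 ((0.022878533174257143, 0.03147789776312493), 1.0061238580392333)
[[266.79844467 202.0159334 ]
 [307.40138828 224.39004377]] [[266.84891672 199.67562346]
 [307.64822823 222.06243099]]
top 0.4030681818181818 3.0 ((-0.004629241484508384, -0.02781900119606462), 0.9904248456002057)
[[295.44468829 203.16165274]
 [299.3650669  148.49302708]] [[295.41051502 202.76399372]
 [299.36091503 147.67831327]]
```

View pics/r_scene.png

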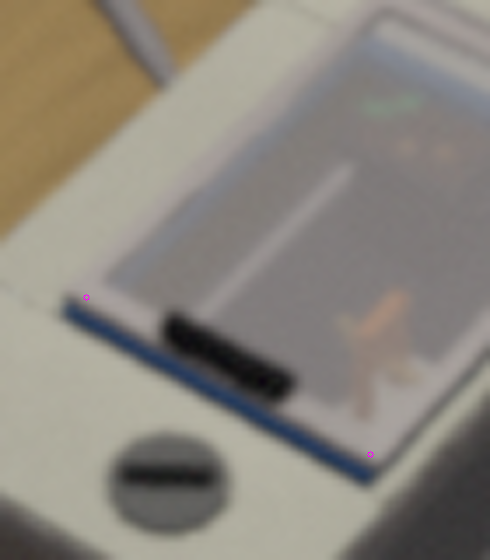

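View pics/r_top.png

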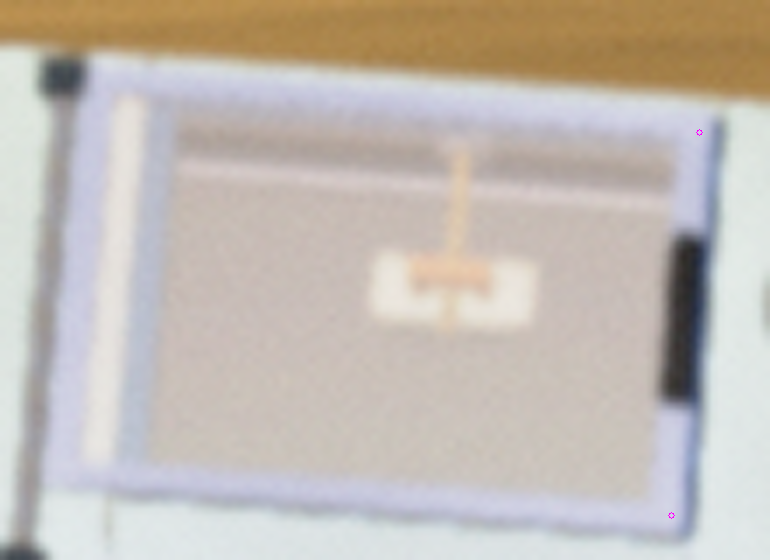

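Static between the pictures, and the free edge lies on the frame where a shut hatch is predicted. Letting the tab go and backing off.

```bash
python3 -m pendant '[[0,0,0,0,0,-4,-1],[0,0,0,0,0,-8,-1],[0,0,0,0,0,-14,-1],[0,0,0,0,0,-30,-1],[0,0,0,0,0,-60,-1],[0,0,0,-30,0,-90,-1],[0,0,0,-60,0,-100,-1],[0,0,0,-60,0,-100,-1],[0,0,0,-60,0,-100,-1],[0,0,0,-60,0,-100,-1]]'; python3 - <<'E'
from plant import env
from h import *
for n,o,b,k in (("scene","sa.pkl",(255,160,325,240),0),("top","ta.pkl",(200,130,310,210),0)):
    f=env.grab_frame(n); a=load(o); x0,y0,x1,y1=b
    g=lambda F:cv2.GaussianBlur(cv2.cvtColor(F["img"],cv2.COLOR_BGR2GRAY),(5,5),0)[y0:y1,x0:x1].astype(float)
    d=np.abs(g(f)-g(a)); print(n,d.mean(),d.max())
    cv2.imwrite(f"pics/end_{n}.png",f["img"])
    if n=="scene": crop(f,(250,70,350,240),3.5,"pics/s1.png")
E
```

```text
time_s: 22.68
eef_pos: [0.4134, 0.2923, 0.418]
ee_rot: [[0.996, -0.089, -0.002], [-0.089, -0.996, 0.003], [-0.002, -0.003, -1.0]]
wrist_force: [1.2, 0.1, 1.2]
opening: -0.0001
scene 0.5746428571428571 4.0
top 1.552840909090909 5.0
```

View pics/s1.png

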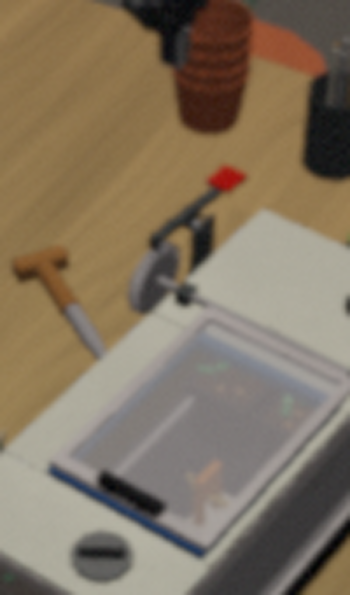

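View pics/end_top.png

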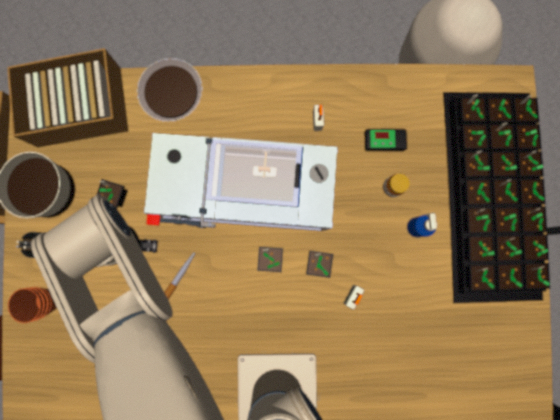

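The tab has sprung back up at (227,178) in s1. The hatch is shut, the gauge hangs at (264,170) in the top view, and the other things are in place. The hand is clear.

```bash
python3 - <<'E'
from plant import env
print(env.sign_off())
E
```

```text
the job is handed in; nothing more can be done
None
```

The job is done and handed in; `sign_off` reports no verdict. I took the gauge farthest to the robot's right (y ≈ -0.285 m) by its grip tab and lowered it through the opening. I slid its window over the hook tip, seated it and let go. I then held the red tab down about 11 mm for roughly 5 s, until the hatch was shut, and released it.

**Last checks:**
- **Gauge:** it hangs upright with the wire through its window, centred, under the shut hatch.
- **Hatch:** it did not move between pictures 1.5 s apart. After I released the tab there was only a slight overall brightness change in the top view. Its free edge lies a few millimetres from where I predicted a shut hatch would be, within the accuracy of the pictures. I could not read the joint value itself.
- **Pawl and tab:** the tab sprang back up after release. I judged this by eye, not from a joint reading.
- **Surroundings:** the arm is clear and the wrist force is near zero (about 1 N). The other things on the desk look where they were. The end of the dibber is partly hidden by the arm in the top view, but the scene view shows it in place.
- **Forces:** the only notable ones were a 10.6 N push on the hook while seating the gauge and about 6 N vertically on the tab. Nothing I read or saw suggested the blue frame was touched.

No check failed or disagreed.

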